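Clamp the tube box on the shaker

TASK

The tube box stands loose on the shaker platform. Loosen the wing knob on the sliding bar, gently slide the bar up to the box until the box sits snug and square between the sliding bar and the fixed bar, and turn the knob back fully tight, then let go. Leave the other things on the bench where they are, and do not ram or tip the box.

Things in the scene. Friction and masses are not known exactly. Their poses are not given: they have to be found in the camera images.
- shaker: Benchtop orbital shaker, fixed: white housing under an aluminium platform 260 mm (x) by 400 mm (y), platform top 110 mm above the bench. Origin at bench level under the platform's centre. Two steel guide rails (22 mm wide, 12 mm high) run along its y axis at x = -98 and +98 mm; its front, with the panel, is -x.
- bar (a joint): Travel of the sliding aluminium bar along the shaker's +y axis, towards the fixed bar (m, 0 to 0.24, limits as built). The bar lies across the platform along x (196 mm long, 20 mm thick, 14 to 50 mm above the platform). It is clamped (does not slide under 25 N) while the knob is tight and slides with about 2 N when the knob is loose.
- bar_face (a point): Centre of the sliding bar's +y face (the face towards the box), 32 mm above the platform; axes as the shaker's.
- knob (a joint): Angle of the wing knob (rad): 0 is fully tight (end stop), it grows as the knob is loosened, counter-clockwise seen from the knob's outer end; the bar is free above about 0.55, end stop at 1.4. It stays where it is left.
- knob_grip (a point): Centre of the black wing of the knob, on the knob's axis. The wing is 74 mm long (local x), 14 mm thick (local y), 28 mm high (local z, the outward axis, which leans 29 degrees from vertical towards the shaker's front -x). Below the wing is a 13 mm thick stem, free for 13 mm down to a round boss on the bar's front end. The frame turns with the knob. The knob rides on the bar.
- stop_face (a point): Centre of the -y face of the fixed bar, which is bolted across the platform, same section as the sliding bar; 32 mm above the platform; axes as the shaker's.
- tubebox: Closed tube storage box, loose, about 0.5 kg, 110 mm (x) by 100 mm (y) by 66 mm high, white with a grey lid, standing on the platform between the bars, a little off the fixed bar and slightly turned. Origin at the centre of its underside. The 100 mm side goes between the bars.
- washbottle: White bottle with a red cap, 68 mm diameter, 170 mm tall, standing loose on the bench; origin at the centre of its underside. Bystander.
- jar: Amber jar, 72 mm diameter, 100 mm tall, standing loose on the bench; origin under its centre. Bystander.
- tipbox: Pipette tip box, 120 by 85 by 75 mm, yellow with a clear lid, loose on the bench; origin under its centre. Bystander.
There are look-alikes about, which are no part of the job. Leave any pink or purple look-alike of the tubebox alone.

How it is judged:
By the outcome, as a careful person would: the job done as asked, in the order asked, and still so for the second after the job is handed in, with the robot touching nothing.
It also fails if it takes over 45 s, if anything falls off the work surface, if the arm or the gripper's body presses on something with over 40 N, if the wrist force passes 120 N, or if a joint passes its speed limit or range.

ROBOT

A 6-joint arm with a two-finger parallel gripper is mounted at the origin on the work surface. World frame = base frame: x ahead of the robot, y to its left, z up, the work surface at z = 0. Lengths are in m, angles in rad, forces in N, time in s.
With the tool pointing down it reaches from about 0.35 to 0.775 m from the base axis. Payload 5.5 kg.
Tool frame: the origin (TCP) lies midway between the tips of the shut fingers; the grasp point (between the pads) lies 19 mm behind it; z points along the fingers, y is the line along which they close (so a half turn about z gives the same grasp; the last joint's range is limited). The gripper opens to 85 mm and grips with 20 to 120 N. Pads are 22 mm wide; open, the fingers measure 114 mm over their backs; the gripper's body (76 mm by 85 mm) begins 54 mm behind the grasp point. The pads swing forward as they close: fully open they stand 13 mm farther back than shut.
Start: joints at [1.004, 0.313, 0.046, 1.304, 0, 1.431], TCP at [0.238, 0.523, 0.231] pointing down, gripper open.
Joint ranges: [-2.76, 2.76], [-0.86, 1.69], [-1.03, 1.26], [-2.2, 2.34], [-1.47, 1.5], [-3.14, 3.14]. Speed limits (rad/s): [2.57, 2.57, 3.14, 3.14, 3.14, 3.14].

INTERFACE

Orientations are given as a unit quaternion [w, x, y, z].
In Python, from workcell import get_state, read_camera, camera_info, hand_in, recognise gives the robot as it stands.
- The arm moves only by the tool arm_command, never from a script. Its argument "moves" is one flat list of numbers, 7 for each row, row after row: the opening, from -1 (shut) to 1 (fully open), then the shift along the tool's x, y, z in mm, then the turn, a rotation vector about the tool's x, y, z in rad. A call has 1 to 8 rows; each row shifts and turns the commanded pose from where the row before left it, along the tool's axes as they then stand; what a row does not reach is not made up. A row lasts 1/8 s, in which the tool goes at most 62.5 mm and 10.7 degrees, less where a joint would pass 70% of its speed; a pose out of reach is approached as far as the arm can. A call with a gripper value outside its range is refused whole. The fingers move at their own pace and stop on an object; "newtons" is the grip in N (left out, the last holds). Time passes only in rows, so rows that do not move let the fingers close. It gives the time, the measured TCP pose, the force, the opening and the grip force at its end, in the units of the state.
- get_state(): the state, without advancing time (a new reading comes with each control period).
- read_camera(name): name is "scene" or "top" or "wrist"; returns (picture, depth): 420x560x3 uint8, blue, green, red; 420x560 float32, m along the optical axis (not along the pixel's ray), 0 where there is no reading.
- camera_info(name): a dict with "fovy" (degrees; the focal length in pixels is half the picture's height over the tangent of half this angle, whatever the lens; pixels are square), "cx", "cy" (the principal point, pixels), "eye" and "orientation" of the camera in the world; the wrist camera has in their place "tool_from_camera" (4x4, takes a point from camera to tool coordinates, whose origin is the TCP and whose axes are the flange's). Camera axes: x right, y down, z forward; pixel columns grow to the right and rows downward; lengths in m; the calibration is good to about 2 mm. The wrist camera is an equidistant fisheye: a pixel r from the principal point sees the ray r / f radians off the axis. A picture is of the moment at which its call begins: read the wrist's pose just before it. camera_info takes no time and is no camera call.
- hand_in(): hands the job in; it is judged then, once.
Trained networks look in the newest picture that a camera, given by its name, has taken for a name from the list of things; names that differ only in an ending like _2 or _b are one class to them, and where a whole thing is asked for, a point or a joint stands for the part that bears it (a point fixed in the world has none). Each returns a list of dicts, best first, with "confidence" (0 to 1); they miss things now and then, are a little off and sometimes report something else, mostly with a low value. They report only what shows in the picture. A call takes as long as a camera call. They do not tell look-alikes from the thing itself.
- recognise(camera, label): "point" ([column, row] in pixels, amid what is visible of it).
The state is a dict: "clock": time; "joint_pos": joint angles; "qvel": joint speeds; "tau": joint torques, N m; "tcp_pos": TCP position; "orientation": TCP orientation; "wrist_force": force on the tool from outside, world axes, zero at the start; "ft_torque": the same for the moment, N m; "finger_gap": finger opening in m; "grip_force": force on a finger pad.
Only numpy, scipy, OpenCV 4.12 (cv2) and the standard library are available. Lean on these libraries where they do the work, as an engineer would, in place of code of your own. Each camera call takes 0.05 s, during which the arm holds its last target. There are 200 camera calls.

## Working session

There is one attempt and no reset: what is moved stays moved. The work goes in short steps, Python scripts to look and compute and a tool call to move; the robot and the scene stay as the last step left them, time stands still between calls to the robot, and variables do not carry over. Pictures are saved under pics/ and viewed, at most 10 in all, crops included, and the job is handed in when it is done.

Besides the shell and the picture viewer there is one more tool, called after "Request:" as name(argument=value, ...) on one line, values as JSON. arm_command: Moves the arm, as the interface text tells. Its arguments: {"type":"object","properties":{"moves":{"type":"array"},"newtons":{"type":"number"}},"required":["moves"]}

```bash
mkdir -p pics; cat > h.py <<'E'
import numpy as np, cv2
from scipy.spatial.transform import Rotation as R
from workcell import *
def rot(q): return R.from_quat([q[1],q[2],q[3],q[0]])
def cloud(name):
    st=get_state(); im,d=read_camera(name); ci=camera_info(name)
    h,w=d.shape; f=h/2/np.tan(np.radians(ci['fovy'])/2)
    u,v=np.meshgrid(np.arange(w),np.arange(h))
    x=(u-ci['cx'])/f; y=(v-ci['cy'])/f
    if name=='wrist':
        r=np.hypot(x,y)+1e-9; k=np.tan(np.minimum(r,1.5))/r; x=x*k;y=y*k
    P=np.stack([x*d,y*d,d],-1)
    if name=='wrist':
        T=np.array(ci['tool_from_camera']); P=P@T[:3,:3].T+T[:3,3]
        P=P@rot(st['orientation']).as_matrix().T+st['tcp_pos']
    else: P=P@rot(ci['orientation']).as_matrix().T+np.array(ci['eye'])
    P[d==0]=np.nan
    return im,d,P
E
python3 - <<'E'
from h import *
print(get_state())
for n in ['top','scene']:
    im,d,P=cloud(n); cv2.imwrite(f'pics/{n}0.png',im); np.save(f'{n}0.npy',P)
    print(n,camera_info(n))
    for l in ['shaker','bar','bar_face','knob','knob_grip','stop_face','tubebox','washbottle','jar','tipbox']:
        try:
            for r in recognise(n,l)[:3]:
                c,rr=map(int,np.round(r['point'])); print(l,c,rr,round(r['confidence'],2),P[rr,c].round(3))
        except Exception as e: print(l,e)
E
```

```text
{'clock': 0.0, 'joint_pos': array([ 1.00439518e+00,  3.14002607e-01,  4.49682514e-02,  1.30360115e+00,
       -7.23428271e-06,  1.43116794e+00]), 'qvel': array([-0.00114157,  0.00114361, -0.00085979,  0.00131494,  0.00018905,
        0.00121103]), 'tau': array([-8.00772323e-04, -4.80623996e+01,  2.98535943e+01,  1.93607697e-02,
        8.63290870e-05,  1.10035177e-05]), 'tcp_pos': array([0.23775815, 0.52297386, 0.23040323]), 'orientation': array([-3.14534462e-04,  2.11770592e-01,  9.77318971e-01, -8.64134620e-04]), 'wrist_force': array([-0.50058995,  0.2388905 ,  0.69071458]), 'ft_torque': array([-0.00419411, -0.00794366, -0.01775222]), 'grip_force': 0.0, 'finger_gap': 0.08550920856206613}
top {'fovy': 52.2121096511705, 'cx': 284.2699732617745, 'cy': 211.8468850163819, 'eye': array([ 0.31332214, -0.01825673,  1.45559641]), 'orientation': array([-0.07496909,  0.71042864, -0.69687402,  0.06354042])}
bar 354 177 0.55 [ 0.686 -0.211  0.158]
bar_face 350 177 0.93 [ 0.688 -0.199  0.15 ]
knob 361 199 0.58 [ 0.603 -0.222  0.213]
knob_grip 360 202 0.62 [ 0.595 -0.22   0.208]
knob_grip 397 263
[... 389 characters left out ...]
 [0.578 0.431 0.082]
scene {'fovy': 50.59975862242948, 'cx': 288.35109045146356, 'cy': 215.35378529480204, 'eye': array([ 1.21343362, -0.49875089,  0.94508774]), 'orientation': array([-0.34549062,  0.821126  ,  0.42091123, -0.17094459])}
shaker 287 286 0.55 [ 0.718 -0.133  0.107]
bar 257 288 0.98 [ 0.717 -0.212  0.162]
bar_face 253 292 0.92 [ 0.71  -0.219  0.145]
knob_grip 222 250 0.51 [ 0.629 -0.241  0.222]
stop_face 355 229 0.7 [0.707 0.08  0.16 ]
tubebox 187 237 0.9 [ 0.409 -0.239  0.067]
tubebox 263 216 0.83 [ 0.461 -0.03   0.068]
tubebox 318 183 0.8 [0.437 0.187 0.065]
jar 144 268 0.85 [ 0.457 -0.376  0.084]
jar 114 330 0.58 [ 0.595 -0.498  0.104]
tipbox 415 184 0.93 [0.618 0.416 0.074]
```

```bash
python3 - <<'E'
import cv2
a=cv2.imread('pics/top0.png')[120:300,120:460]; b=cv2.imread('pics/scene0.png')[130:400,90:450]
a=cv2.resize(a,(800,424),interpolation=cv2.INTER_CUBIC); cv2.imwrite('pics/a.png',a)
cv2.imwrite('pics/b.png',cv2.resize(b,(800,600),interpolation=cv2.INTER_CUBIC))
E
```

```text
(no output)
```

View pics/a.png

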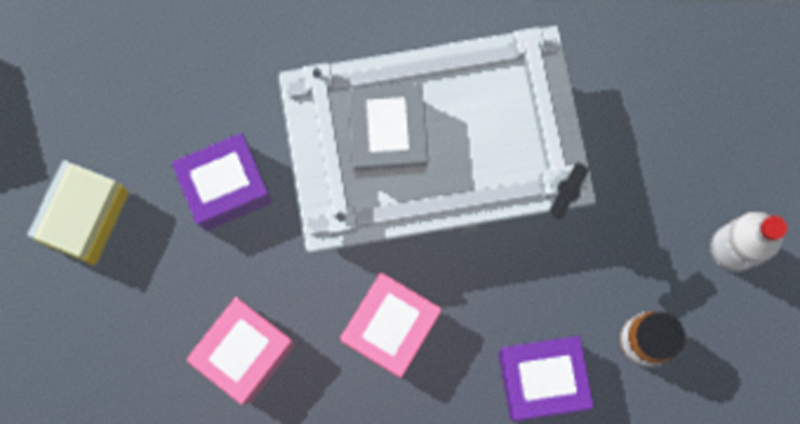

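View pics/b.png

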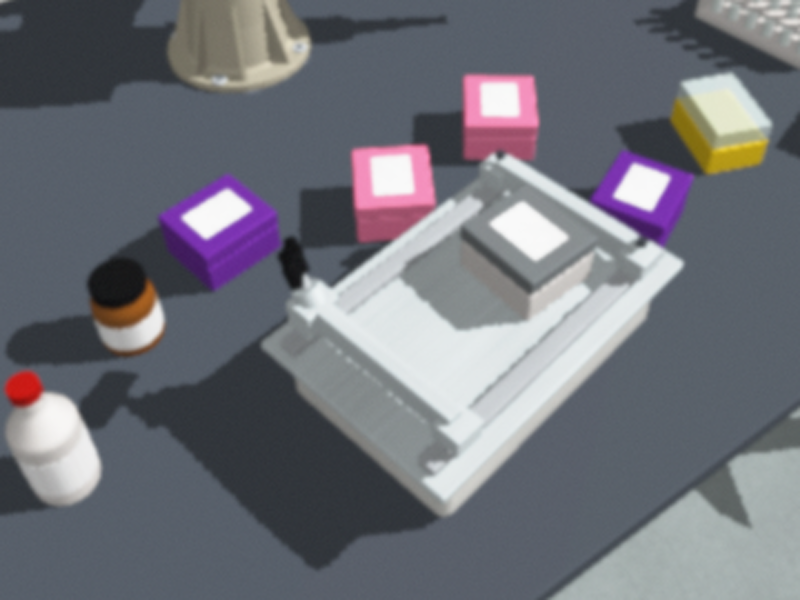

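The pictures show the grey-lidded box on the platform near the fixed bar (full top image ~285,173). The sliding bar with the black wing knob is at ~(361,200), and the pink and purple look-alikes stand on the bench. Next I fit the frames from depth.

```bash
python3 - <<'E'
from h import *
for n in ['top','scene']:
    P=np.load(n+'0.npy'); im=cv2.imread(f'pics/{n}0.png'); g=im.max(-1).astype(int)
    X,Y,Z=P[...,0],P[...,1],P[...,2]
    roi=(X>.5)&(X<.9)&(Y>-.36)&(Y<.22)
    m=roi&(Z>.1)&(Z<.3)
    pts=P[m]; r=cv2.minAreaRect(pts[(pts[:,2]<.118)][:,:2].astype(np.float32)); print(n,'plat',r, np.median(pts[pts[:,2]<.118][:,2]))
    mb=roi&(abs(Z-.176)<.006)&(abs(X-.69)<.12)&(abs(Y)<.085); mb=cv2.morphologyEx(mb.astype(np.uint8),cv2.MORPH_OPEN,np.ones((3,3)))>0
    r=cv2.minAreaRect(P[mb][:,:2].astype(np.float32)); print('box',r,mb.sum(),np.median(Z[mb]))
    for lo,hi,nm in [(-.28,-.13,'bar'),(.04,.16,'stop')]:
        mm=roi&(abs(Z-.16)<.004)&(Y>lo)&(Y<hi); q=P[mm]; r=cv2.minAreaRect(q[:,:2].astype(np.float32)); print(nm,r,mm.sum(),np.median(q[:,2]), np.median(q[:,:2],0))
    mk=roi&(g<70)&(Z>.155)&(Y<-.1); q=P[mk]; c=q.mean(0); u,s,vt=np.linalg.svd(q-c,full_matrices=False); print('knob',mk.sum(),c,q.min(0),q.max(0),vt.round(3).tolist(),s/np.sqrt(len(q)))
E
```

```text
top plat ((0.6970932483673096, -0.057476699352264404), (0.2621423900127411, 0.40065500140190125), 10.898049354553223) 0.1098095627707174
box ((0.6928697824478149, 0.007544707506895065), (0.11112672090530396, 0.09986468404531479), 5.913821220397949) 1038 0.17595904042902077
bar ((0.717839241027832, -0.20321786403656006), (0.2212989777326584, 0.040585726499557495), 10.590035438537598) 355 0.15959053003302248 [ 0.71510817 -0.20398103]
stop ((0.6733060479164124, 0.07519672811031342), (0.22076883912086487, 0.04999560862779617), 11.737021446228027) 341 0.1598389128495945 [0.66805001 0.08512008]
knob 125 [ 0.59813386 -0.22410036  0.20714344] [ 0.5678124  -0.24183987  0.18878378] [ 0.63008648 -0.2072063   0.22431722] [[-0.817, 0.413, -0.402], [0.546, 0.777, -0.313], [-0.183, 0.475, 0.86]] [0.01918408 0.00514046 0.00310567]
scene plat ((0.6954923272132874, -0.060275107622146606), (0.2619312107563019, 0.4023413360118866), 10.907327651977539) 0.10966270569788372
box ((0.6919146776199341, 0.003778260201215744), (0.11112131178379059, 0.10209212452173233), 5.3263630867004395) 1474 0.17568485447946852
bar ((0.7145125269889832, -0.20473186671733856), (0.21447741985321045, 0.04414508864283562), 13.253564834594727) 821 0.15951138808030174 [ 0.71940672 -0.2067525 ]
stop ((0.6692346930503845, 0.07988160103559494), (0.0677824467420578, 0.20124943554401398), 86.05498504638672) 482 0.15936266548192407 [0.67469468 0.08139868]
knob 196 [ 0.6106825  -0.23372379  0.20888114] [ 0.56850949 -0.25065293  0.18042724] [ 0.63687575 -0.20888113  0.22411279] [[0.844, -0.462, 0.271], [-0.502, -0.505, 0.702], [0.188, 0.729, 0.659]] [0.0208789  0.00741505 0.00472728]
```

```bash
cat >> h.py <<'E'
psi=np.radians(10.9); O=np.array([.6963,-.059,0]); c29,s29=np.cos(np.radians(29)),np.sin(np.radians(29))
ex=np.array([np.cos(psi),np.sin(psi),0]); ey=np.array([-np.sin(psi),np.cos(psi),0]); ez=np.array([0,0,1.])
a=c29*ez-s29*ex; e1=c29*ex+s29*ez
S=np.stack([ex,ey,ez],1)      # shaker axes
def toS(P): return (P-O)@S
def tool(theta):              # tool axes for wing angle theta (rad) about a
    w=np.cos(theta)*e1+np.sin(theta)*ey; x=-w; z=-a
    return np.stack([x,np.cross(z,x),z],1)
def delta(target,Rt):         # shift in present tool frame, mm; turn rotvec
    st=get_state(); Rc=rot(st['orientation']).as_matrix()
    return (Rc.T@(target-st['tcp_pos'])*1000).round(1), R.from_matrix(Rc.T@Rt).as_rotvec().round(3)
E
python3 - <<'E'
from h import *
for n in ['top','scene']:
    P=toS(np.load(n+'0.npy')); im=cv2.imread(f'pics/{n}0.png'); g=im.max(-1)
    X,Y,Z=P[...,0],P[...,1],P[...,2]
    m=(abs(X)<.08)&(abs(Z-.16)<.004)&(abs(Y)<.2)
    for nm,s in [('bar',Y<0),('stop',Y>.1)]:
        y=Y[m&s]; print(n,nm,np.percentile(y,[1,5,50,95,99]).round(4))
    mk=(g<70)&(Z>.155)&(X<-.05)&(Y<-.1)&(Y>-.25)&(abs(X)<.2); q=P[mk]
    k=np.stack([q@[c29,0,s29],q[:,1],q@[-s29,0,c29]],1)  # e1,ey,a coordinates
    r=cv2.minAreaRect(k[:,:2].astype(np.float32)); print('knob e1,ey rect',r,'a',np.percentile(k[:,2],[2,50,98]).round(4))
    w=np.linalg.svd(k[:,:2]-k[:,:2].mean(0))[2][0]; print(np.degrees(np.arctan2(w[1],w[0])))
T=tool(np.radians(-35)); kc=np.array([.602,-.229,.208])
tgt=kc+a*(.10-.019)
print(tgt,delta(tgt,T)); print(get_state()['clock'])
E
```

```text
top bar [-0.1563 -0.1555 -0.1462 -0.1372 -0.1364]
top stop [0.115  0.1376 0.1464 0.1557 0.1567]
knob e1,ey rect ((-0.011721383780241013, -0.1442524492740631), (0.019010864198207855, 0.07119514048099518), 64.7358169555664) a [0.2334 0.2437 0.2491]
145.95716343582072
scene bar [-0.1598 -0.159  -0.1506 -0.1405 -0.1395]
scene stop [0.1283 0.1339 0.1428 0.1527 0.1538]
knob e1,ey rect ((-0.010670531541109085, -0.1509222537279129), (0.022932682186365128, 0.07284747064113617), 62.07574462890625) a [0.2234 0.2422 0.2475]
-38.41741694929323
[ 0.56343889 -0.2364257   0.2788442 ] (array([-610.8, -557. ,  -47.6]), array([-0.291, -0.414, -0.006]))
1.1
```

Request:
arm_command(moves=[1, -32, -28, -40, 0, 0, 0, 1, -34, -31, -40, 0, 0, 0, 1, -45, -41, 0, 0, 0, 0, 1, -45, -41, 0, 0, 0, 0, 1, -45, -41, 0, 0, 0, 0, 1, -45, -41, 0, 0, 0, 0, 1, -45, -41, 0, 0, 0, 0, 1, -45, -41, 0, 0, 0, 0], newtons=60)

```text
clock: 2.1
tcp_pos: [0.4182, 0.1049, 0.3117]
orientation: [0.001, 0.212, 0.977, 0.0]
wrist_force: [0.1, 1.1, -0.4]
finger_gap: 0.0853
grip_force: 0.0
```

Request:
arm_command(moves=[1, -45, -41, 0, 0, 0, 0, 1, -45, -41, 0, 0, 0, 0, 1, -45, -41, 0, 0, 0, 0, 1, -45, -41, 0, 0, 0, 0, 1, -45, -41, 0, -0.097, -0.138, 0, 1, 0, 0, 0, -0.097, -0.138, 0, 1, 0, 0, 0, -0.097, -0.138, 0, 1, 0, 0, 0, 0, 0, 0])

```text
clock: 3.1
tcp_pos: [0.5335, -0.1721, 0.3081]
orientation: [0.228, 0.207, 0.946, 0.098]
wrist_force: [0.7, 0.0, -0.2]
finger_gap: 0.0854
grip_force: 0.0
```

```bash
python3 - <<'E'
from h import *
st=get_state(); print(st['clock'],st['tcp_pos'],st['joint_pos'].round(2)); 
im,d,P=cloud('wrist'); cv2.imwrite('pics/w1.png',im); np.save('w1.npy',P)
kc=np.array([.603,-.227,.200]); print(delta(kc+a*.081,tool(np.radians(-35))))
for l in ['knob_grip','bar_face','tubebox']:
    for r in recognise('wrist',l)[:2]:
        c,rr=map(int,np.round(r['point'])); print(l,c,rr,round(r['confidence'],2),P[rr,c].round(3))
g=im.max(-1); Q=toS(P)
mk=(g<70)&(np.linalg.norm(P-kc,axis=-1)<.06); q=Q[mk]
k=np.stack([q@[c29,0,s29],q[:,1],q@[-s29,0,c29]],1)
print(mk.sum(),np.percentile(k,[1,5,50,95,99],axis=0).round(4)); top=k[k[:,2]>np.percentile(k[:,2],95)-.006]
print(cv2.minAreaRect(top[:,:2].astype(np.float32)),len(top)); w=np.linalg.svd(top[:,:2]-top[:,:2].mean(0),full_matrices=False)[2][0]; print(np.degrees(np.arctan2(w[1],w[0])))
E
```

```text
3.1 [ 0.53350363 -0.17205274  0.30807067] [-0.65 -0.05 -0.3   0.97  0.37 -0.16]
(array([-34.1, -56.2,  43. ]), array([-0.004, -0.001, -0.008]))
knob_grip 221 244 0.78 [ 0.593 -0.224  0.208]
bar_face 247 249 0.7 [ 0.661 -0.221  0.161]
tubebox 103 19 0.84 [ 0.392 -0.236  0.067]
tubebox 490 53 0.83 [0.619 0.216 0.067]
1733 [[-0.0452 -0.17    0.2238]
 [-0.0421 -0.1654  0.2276]
 [-0.0164 -0.1432  0.2462]
 [ 0.0116 -0.1255  0.2478]
 [ 0.0157 -0.1232  0.2482]]
((-0.014016712084412575, -0.14816875755786896), (0.023761333897709846, 0.07274234294891357), 44.14395523071289) 1417
-36.34529311528662
```

View pics/w1.png

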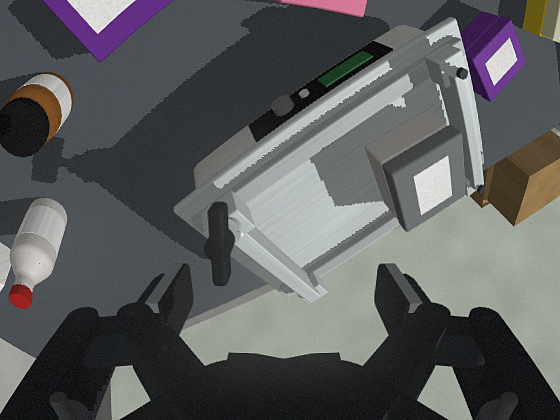

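Wrist view: the wing is at ~(220,243), with the boss and bar behind it. The bystanders are clear of the path. I'll centre over the knob and re-measure.

Request:
arm_command(moves=[1, -17, -28, 20, 0, 0, 0, 1, -17, -28, 20, 0, 0, 0, 1, 0, 0, 0, 0, 0, 0, 1, 0, 0, 0, 0, 0, 0])

```text
clock: 3.8
tcp_pos: [0.5662, -0.2342, 0.2748]
orientation: [0.231, 0.204, 0.946, 0.097]
wrist_force: [1.1, 0.7, -0.1]
finger_gap: 0.0854
grip_force: 0.0
```

```bash
cat > knob.py <<'E'
from h import *
import sys
st=get_state(); im,d,P=cloud('wrist'); cv2.imwrite(sys.argv[1],im)
g=im.max(-1); Q=toS(P); kc=st['tcp_pos']-.081*a
mk=(g<70)&(np.linalg.norm(P-kc,axis=-1)<.07)&(P[...,2]>.15); q=Q[mk]
k=np.stack([q@[c29,0,s29],q[:,1],q@[-s29,0,c29]],1)
h=np.percentile(k[:,2],90)
for t in (.003,.006):
    p=k[k[:,2]>h-t]; m=p.mean(0); w=np.linalg.svd(p[:,:2]-m[:2],full_matrices=False)[2][0]; w*=np.sign(w[0])
    b=p[:,:2]@np.stack([w,[-w[1],w[0]]],1)
    lo,hi=np.percentile(b,1,axis=0),np.percentile(b,99,axis=0); c=(lo+hi)/2; ce=c[0]*w+c[1]*np.array([-w[1],w[0]])
    print(len(p),'h',h.round(4),'ang',np.degrees(np.arctan2(w[1],w[0])).round(1),'size',(hi-lo).round(4),'c',ce.round(4))
    th=np.arctan2(w[1],w[0]); kw=O+ex*(ce[0]*c29-(h-.014)*s29)+ey*ce[1]+ez*(ce[0]*s29+(h-.014)*c29)
    print('kc',kw.round(4),'to grasp',delta(kw-a*.017,tool(th)))
print(st['tcp_pos'])
E
python3 knob.py pics/w2.png
```

```text
2082 h 0.2476 ang -35.9 size [0.0696 0.0209] c [-0.0141 -0.1485]
kc [ 0.6011 -0.2286  0.1974] to grasp (array([  4.8,  -4.7, 102.2]), array([-0.001,  0.001,  0.012]))
2194 h 0.2476 ang -35.9 size [0.0703 0.0209] c [-0.0144 -0.1483]
kc [ 0.6008 -0.2284  0.1973] to grasp (array([  5.1,  -4.7, 102.2]), array([-0.001,  0.001,  0.012]))
[ 0.56616405 -0.23424666  0.27481076]
```

View pics/w2.png

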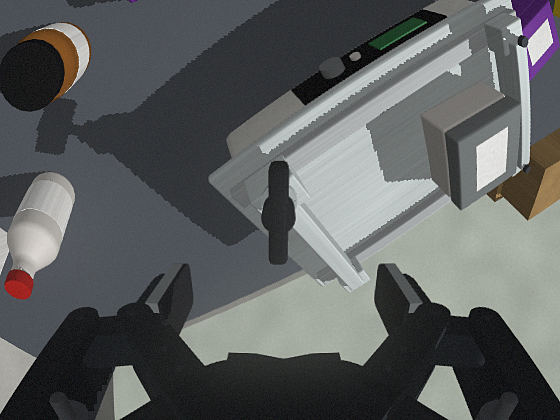

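The wing is at (279,212) and lines up with the tool's x axis, so I descend, then close.

Request:
arm_command(moves=[1, 5, -4.7, 25, 0, 0, 0.012, 1, 0, 0, 26, 0, 0, 0, 1, 0, 0, 26, 0, 0, 0, 1, 0, 0, 25, 0, 0, 0, 1, 0, 0, 0, 0, 0, 0, 0, 0, 0, 0, 0, 0, 0, -1, 0, 0, 0, 0, 0, 0], newtons=60)

```text
clock: 4.72
tcp_pos: [0.6084, -0.2277, 0.1835]
orientation: [0.231, 0.21, 0.945, 0.098]
wrist_force: [-0.8, -0.6, 0.3]
finger_gap: 0.0515
grip_force: 0.0
```

Request:
arm_command(moves=[-1, 0, 0, 0, 0, 0, 0, -1, 0, 0, 0, 0, 0, 0, -1, 0, 0, 0, 0, 0, 0, -1, 0, 0, 0, 0, 0, 0])

```text
clock: 5.22
tcp_pos: [0.6085, -0.2262, 0.183]
orientation: [0.231, 0.21, 0.945, 0.1]
wrist_force: [-1.5, 5.1, 5.3]
finger_gap: 0.0132
grip_force: 59.1
```

Request:
arm_command(moves=[-1, 0, 0, 0, 0, 0, -0.12, -1, 0, 0, 0, 0, 0, -0.12, -1, 0, 0, 0, 0, 0, -0.12, -1, 0, 0, 0, 0, 0, -0.12])

```text
clock: 5.72
tcp_pos: [0.6083, -0.2269, 0.1827]
orientation: [0.248, -0.022, 0.968, 0.041]
wrist_force: [-1.1, 1.7, 2.6]
finger_gap: 0.0128
grip_force: 58.8
```

Request:
arm_command(moves=[-1, 0, 0, 0, 0, 0, -0.12, -1, 0, 0, 0, 0, 0, -0.12, -1, 0, 0, 0, 0, 0, -0.12, -1, 0, 0, 0, 0, 0, -0.12, -1, 0, 0, 0, 0, 0, 0, -1, 0, 0, 0, 0, 0, 0])

```text
clock: 6.48
tcp_pos: [0.6085, -0.2276, 0.1827]
orientation: [0.25, -0.249, 0.935, -0.019]
wrist_force: [-1.2, 1.2, 6.3]
finger_gap: 0.0133
grip_force: 59.0
```

```bash
python3 - <<'E'
from h import *
st=get_state(); print(st['clock'],st['tcp_pos'],st['wrist_force'],st['ft_torque'],st['finger_gap'],st['joint_pos'].round(2))
Rc=rot(st['orientation']).as_matrix(); w=-Rc[:,0]; print('wing ang',np.degrees(np.arctan2(w@ey,w@e1)),'axis err',np.degrees(np.arccos(-Rc[:,2]@a)))
print('ey in tool',(Rc.T@ey).round(3),'force in shaker',(S.T@st['wrist_force']).round(1))
im,d,P=cloud('top'); cv2.imwrite('pics/t2.png',im)
E
```

```text
6.475 [ 0.60847459 -0.22756799  0.18272852] [-1.22700872  1.2005815   6.27248681] [0.20716341 0.09324316 0.30012991] 0.013306725834580155 [-0.65  0.19 -0.36  0.67  0.37 -1.1 ]
wing ang 18.931686261423053 axis err 0.18838903244224353
ey in tool [-0.324  0.946 -0.003] force in shaker [-1.   1.4  6.3]
```

Request:
arm_command(moves=[-1, -1.6, 4.7, 0, 0, 0, 0, -1, -3.2, 9.5, 0, 0, 0, 0, -1, -4.9, 14.2, 0, 0, 0, 0, -1, -4.9, 14.2, 0, 0, 0, 0])

```text
clock: 7.02
tcp_pos: [0.6, -0.1837, 0.1827]
orientation: [0.25, -0.249, 0.935, -0.02]
wrist_force: [0.3, -3.6, 6.1]
finger_gap: 0.0132
grip_force: 59.3
```

Request:
arm_command(moves=[-1, -4.9, 14.2, 0, 0, 0, 0, -1, -4.9, 14.2, 0, 0, 0, 0, -1, -4.9, 14.2, 0, 0, 0, 0, -1, -4.9, 14.2, 0, 0, 0, 0, -1, -4.9, 14.2, 0, 0, 0, 0, -1, -3.2, 9.5, 0, 0, 0, 0, -1, -1.6, 4.7, 0, 0, 0, 0, -1, 0, 0, 0, 0, 0, 0])

```text
clock: 8.02
tcp_pos: [0.5826, -0.094, 0.1827]
orientation: [0.251, -0.249, 0.935, -0.019]
wrist_force: [-4.7, -0.1, 9.4]
finger_gap: 0.0129
grip_force: 60.1
```

```bash
cat > bar.py <<'E'
from h import *
import sys
st=get_state(); Rc=rot(st['orientation']).as_matrix(); w=-Rc[:,0]
print(st['clock'],'tcpS',toS(st['tcp_pos']).round(4),'FS',(S.T@st['wrist_force']).round(1),'T',st['ft_torque'].round(2),'ang',np.degrees(np.arctan2(w@ey,w@e1)).round(1))
for n in ['top','scene']:
    im,d,P=cloud(n); cv2.imwrite(f'pics/{n}{sys.argv[1]}.png',im); P=toS(P)
    X,Y,Z=P[...,0],P[...,1],P[...,2]
    m=(abs(X-.02)<.06)&(abs(Z-.16)<.004)
    for nm,s in [('bar',(Y<.06)&(Y>-.2)),('stop',(Y>.12)&(Y<.17))]:
        y=Y[m&s]; print(n,nm,len(y),np.percentile(y,[2,50,98]).round(4))
    mb=(abs(Z-.176)<.006)&(abs(X)<.09)&(abs(Y-.07)<.08); mb=cv2.morphologyEx(mb.astype(np.uint8),cv2.MORPH_OPEN,np.ones((3,3)))>0
    print('box',cv2.minAreaRect(P[mb][:,:2].astype(np.float32)),mb.sum())
E
python3 bar.py 3
```

```text
8.025 tcpS [-0.1183 -0.0129  0.1827] FS [-4.6  0.8  9.4] T [0.2  0.19 0.26] ang 19.0
top bar 190 [-0.0203 -0.0107 -0.0013]
top stop 200 [0.1371 0.1466 0.1561]
box ((0.008459195494651794, 0.06574328988790512), (0.09962879121303558, 0.1100795567035675), 84.46315002441406) 1031
scene bar 466 [-0.0241 -0.0119  0.0445]
scene stop 298 [0.133  0.1425 0.1535]
box ((0.007469683885574341, 0.06348449736833572), (0.10354292392730713, 0.1110416054725647), 83.81231689453125) 1460
```

Request:
arm_command(moves=[-1, -1, 2.8, 0, 0, 0, 0, -1, -1, 2.8, 0, 0, 0, 0, -1, -0.8, 2.4, 0, 0, 0, 0, -1, -0.8, 2.4, 0, 0, 0, 0, -1, -0.6, 1.9, 0, 0, 0, 0, -1, -0.7, 1.9, 0, 0, 0, 0, -1, -0.6, 1.9, 0, 0, 0, 0, -1, -0.7, 1.9, 0, 0, 0, 0])

```text
clock: 9.12
tcp_pos: [0.5793, -0.0769, 0.1827]
orientation: [0.25, -0.249, 0.935, -0.02]
wrist_force: [-3.1, -6.0, 8.1]
finger_gap: 0.0132
grip_force: 59.9
```

Request:
arm_command(moves=[-1, -0.6, 1.9, 0, 0, 0, 0, -1, -0.7, 1.9, 0, 0, 0, 0, -1, -0.6, 1.9, 0, 0, 0, 0, -1, -0.7, 1.9, 0, 0, 0, 0, -1, -0.6, 1.9, 0, 0, 0, 0])

```text
clock: 9.75
tcp_pos: [0.5774, -0.0672, 0.1827]
orientation: [0.25, -0.249, 0.935, -0.02]
wrist_force: [-3.7, -6.0, 8.7]
finger_gap: 0.0129
grip_force: 59.9
```

```bash
python3 bar.py 4
```

```text
9.75 tcpS [-0.1183  0.0144  0.1827] FS [-4.8 -5.2  8.7] T [-0.66  0.3  -0.21] ang 18.9
top bar 192 [0.0071 0.0163 0.0251]
top stop 201 [0.1376 0.1469 0.1565]
box ((0.0036639682948589325, 0.07644519209861755), (0.11160967499017715, 0.09949729591608047), 0.017994415014982224) 1052
scene bar 433 [0.0035 0.0151 0.0415]
scene stop 252 [0.1336 0.1442 0.154 ]
box ((0.002287600189447403, 0.07294753193855286), (0.1118754968047142, 0.10154999047517776), 0.2230537086725235) 1440
```

Request:
arm_command(moves=[-1, -0.6, 1.9, 0, 0, 0, 0, -1, -0.7, 1.9, 0, 0, 0, 0, -1, -0.5, 1.4, 0, 0, 0, 0, -1, -0.3, 0.95, 0, 0, 0, 0, -1, -0.3, 0.95, 0, 0, 0, 0, -1, -0.3, 0.95, 0, 0, 0, 0])

```text
clock: 10.6
tcp_pos: [0.5758, -0.059, 0.1827]
orientation: [0.25, -0.249, 0.935, -0.02]
wrist_force: [-3.6, -6.2, 9.1]
finger_gap: 0.0131
grip_force: 59.9
```

Request:
arm_command(moves=[-1, -0.3, 0.95, 0, 0, 0, 0, -1, -0.3, 0.7, 0, 0, 0, 0])

```text
clock: 10.85
tcp_pos: [0.5755, -0.0572, 0.1827]
orientation: [0.25, -0.249, 0.935, -0.02]
wrist_force: [-3.5, -5.0, 8.8]
finger_gap: 0.0129
grip_force: 59.9
```

Request:
arm_command(moves=[-1, -0.2, 0.5, 0, 0, 0, 0, -1, -0.2, 0.5, 0, 0, 0, 0])

```text
clock: 11.1
tcp_pos: [0.5754, -0.0569, 0.1827]
orientation: [0.25, -0.248, 0.936, -0.021]
wrist_force: [-3.3, -8.8, 7.8]
finger_gap: 0.0132
grip_force: 59.8
```

Request:
arm_command(moves=[-1, -0.2, 0.5, 0, 0, 0, 0, -1, -0.2, 0.5, 0, 0, 0, 0])

```text
clock: 11.35
tcp_pos: [0.5754, -0.0569, 0.1827]
orientation: [0.25, -0.248, 0.936, -0.022]
wrist_force: [-3.1, -12.9, 7.2]
finger_gap: 0.0131
grip_force: 59.7
```

```bash
python3 bar.py 5
```

```text
11.35 tcpS [-0.1183  0.0249  0.1827] FS [ -5.5 -12.1   7.2] T [-1.72  0.32 -0.73] ang 18.9
top bar 185 [0.0175 0.0274 0.036 ]
top stop 207 [0.1376 0.1469 0.1566]
box ((0.003650657832622528, 0.08688865602016449), (0.11195322126150131, 0.09952905029058456), 0.308035284280777) 1019
scene bar 419 [0.0138 0.025  0.0415]
scene stop 149 [0.1281 0.148  0.1542]
box ((0.002869773656129837, 0.08383294939994812), (0.11071045696735382, 0.10319211333990097), 1.0673696994781494) 1416
```

The box is square and pinched at ~12 N, so I'll tighten the knob.

Request:
arm_command(moves=[-1, 0, 0, 0, 0, 0, 0.12, -1, 0, 0, 0, 0, 0, 0.12, -1, 0, 0, 0, 0, 0, 0.12, -1, 0, 0, 0, 0, 0, 0.12])

```text
clock: 11.95
tcp_pos: [0.5752, -0.0563, 0.1827]
orientation: [0.248, -0.017, 0.968, 0.039]
wrist_force: [-4.1, -8.3, 8.4]
finger_gap: 0.0135
grip_force: 60.0
```

Request:
arm_command(moves=[-1, 0, 0, 0, 0, 0, 0.12, -1, 0, 0, 0, 0, 0, 0.12, -1, 0, 0, 0, 0, 0, 0.12, -1, 0, 0, 0, 0, 0, 0.12, -1, 0, 0, 0, 0, 0, 0.04, -1, 0, 0, 0, 0, 0, 0])

```text
clock: 12.7
tcp_pos: [0.5755, -0.0555, 0.1831]
orientation: [0.23, 0.23, 0.94, 0.101]
wrist_force: [-2.7, -6.2, 8.6]
finger_gap: 0.0131
grip_force: 60.8
```

```bash
python3 bar.py 6
```

```text
12.7 tcpS [-0.118   0.0263  0.1831] FS [-3.8 -5.6  8.6] T [-1.32  0.32  0.22] ang -38.3
top bar 193 [0.0173 0.0265 0.0357]
top stop 197 [0.1376 0.1474 0.1566]
box ((0.0033994317054748535, 0.08694429695606232), (0.11144110560417175, 0.09953068196773529), 0.19737015664577484) 1050
scene bar 418 [0.0138 0.0247 0.0389]
scene stop 149 [0.1269 0.1481 0.154 ]
box ((0.0024173222482204437, 0.08442158997058868), (0.10307291150093079, 0.11184016615152359), 89.83077239990234) 1434
```

Request:
arm_command(moves=[-1, 0, 0, 0, 0, 0, 0.04, -1, 0, 0, 0, 0, 0, 0.03, -1, 0, 0, 0, 0, 0, 0])

```text
clock: 13.18
tcp_pos: [0.5754, -0.0554, 0.1831]
orientation: [0.226, 0.261, 0.932, 0.109]
wrist_force: [-5.2, -5.8, 9.1]
finger_gap: 0.0132
grip_force: 89.2
```

```bash
python3 - <<'E'
from h import *
st=get_state(); Rc=rot(st['orientation']).as_matrix(); w=-Rc[:,0]
print(st['clock'],'T.a',st['ft_torque']@a,'ang',np.degrees(np.arctan2(w@ey,w@e1)),S.T@st['wrist_force'],st['finger_gap'])
E
```

```text
13.175 T.a 2.404956362036301 ang -42.06872015622781 [-6.19143297 -4.7630681   9.13912116] 0.01321579674980099
```

Request:
arm_command(moves=[0, 0, 0, 0, 0, 0, 0, 0, 0, 0, 0, 0, 0, 0, 0, 0, 0, 0, 0, 0, 0, 0, 0, 0, 0, 0, 0, 0])

```text
clock: 13.68
tcp_pos: [0.5742, -0.0536, 0.1807]
orientation: [0.224, 0.262, 0.932, 0.111]
wrist_force: [0.1, -0.4, 0.0]
finger_gap: 0.0432
grip_force: 0.0
```

Request:
arm_command(moves=[0, 0, 0, -12, 0, 0, 0, 0, 0, 0, -22, 0, 0, 0, 0, 0, 0, -30, 0, 0, 0, 0, 0, 0, -40, 0, 0, 0, 0, 0, 0, 0, 0, 0, 0, 0, 0, 0, 0, 0, 0, 0])

```text
clock: 14.42
tcp_pos: [0.525, -0.0633, 0.2725]
orientation: [0.225, 0.262, 0.932, 0.111]
wrist_force: [-0.4, 0.3, -0.9]
finger_gap: 0.0427
grip_force: 0.0
```

```bash
python3 knob.py pics/w7.png; python3 bar.py 7; python3 - <<'E'
import cv2
a=cv2.imread('pics/top7.png')[120:300,150:430]; b=cv2.imread('pics/w7.png')
a=cv2.resize(a,(560,360),interpolation=cv2.INTER_CUBIC)[:290]; cv2.imwrite('pics/c.png',cv2.vconcat([a,b[:310]]))
E
```

```text
1974 h 0.2477 ang -37.3 size [0.0694 0.0206] c [-0.0148  0.0254]
kc [ 0.5675 -0.0579  0.1972] to grasp (array([ -3.1,  -1. , 103. ]), array([-0.002,  0.001, -0.088]))
2086 h 0.2477 ang -37.3 size [0.07   0.0206] c [-0.0151  0.0257]
kc [ 0.5673 -0.0577  0.1971] to grasp (array([ -2.8,  -1.1, 103. ]), array([-0.002,  0.001, -0.088]))
[ 0.52495497 -0.06330914  0.27254114]
14.475 tcpS [-0.1693  0.0285  0.2717] FS [ 0.1 -0.3 -0.2] T [-0.08  0.44  0.01] ang -42.3
top bar 190 [0.0174 0.0263 0.0357]
top stop 193 [0.1376 0.1468 0.1563]
box ((0.003916170448064804, 0.08680033683776855), (0.11061348766088486, 0.09981788694858551), 0.17999936640262604) 1054
scene bar 415 [0.0139 0.025  0.0376]
scene stop 144 [0.1312 0.148  0.1539]
box ((0.0021317899227142334, 0.0833205133676529), (0.10322336852550507, 0.11162704229354858), 89.4767837524414) 1416
```

View pics/c.png

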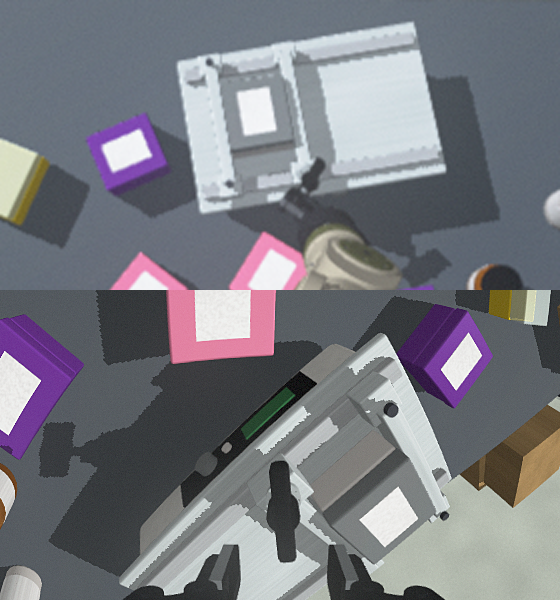

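Top and wrist views: the box is square and in contact with both bars. The wing is back at its original tight angle (-37° now, -36° before), the gripper is clear and the bystanders haven't moved.

```bash
python3 -c "
from workcell import *
print(hand_in())"
```

```text
the job is handed in; nothing more can be done
None
```

The tube box is clamped snug and square between the two bars, the wing knob is turned back to its tight end stop, the gripper is clear, and the job was handed in at about 14.5 s (no verdict came back).

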